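Take the dial padlock off the locked-out main switch

ROBOT

A 6-joint arm with a two-finger parallel gripper is mounted at the origin on the work surface. World frame = base frame: x ahead of the robot, y to its left, z up, the work surface at z = 0. Lengths are in mm, angles in degrees, forces in N, time in s.
With the tool pointing down it reaches from about 300 to 850 mm from the base axis. Payload 4.2 kg.
Tool frame: the origin (TCP) lies midway between the tips of the shut fingers; the grasp point (between the pads) lies pinch_z behind it (pinch_z is the distance from the TCP to the grasp point, in mm); z points along the fingers, y is the line along which they close (so a half turn about z gives the same grasp; the last joint's range is limited). The gripper opens to 91 mm and grips with 3 to 60 N. Pads are 32 mm wide; open, the fingers measure 118 mm over their backs; the gripper's body (76 mm by 178 mm) begins 60 mm behind the grasp point.
Start: joints at [-66.062, 18.312, 89.639, -0, 72.044, -1.146], TCP at [243.777, -520.788, 179.876] pointing down, gripper open.
Joint ranges: [-177.97, 177.97], [-48.28, 115.42], [12.27, 149.76], [-77.06, 257.06], [2.81, 150.46], [-146.56, 146.56]. Speed limits (degrees/s): [147.25, 147.25, 180, 180, 180, 180].

INTERFACE

Orientations are given as [roll, pitch, yaw] about the fixed x, y, z axes, in that order (R = Rz(yaw) Ry(pitch) Rx(roll)).
In Python, from workcell import state, grab_frame, job_done, masks_of, landmark_of, pinch_z gives the robot as it stands. The module is installed in compiled form; this text tells all that it offers.
- The arm moves only by the tool move_arm, never from a script. Its argument "plan" is a list of rows, each an object of numbers: "x", "y", "z": the shift along the tool's x, y, z in mm; "rx", "ry", "rz": the turn, a rotation vector about the tool's x, y, z in rad. A call has 1 to 10 rows; each row shifts and turns the commanded pose from where the row before left it, along the tool's axes as they then stand; what a row does not reach is not made up. A row lasts 1/10 s, in which the tool goes at most 50 mm and 8.59 degrees, less where a joint would pass 70% of its speed; a pose out of reach is approached as far as the arm can. A call is refused whole if a number of a shift passes 50 or a number of a turn 0.15, either way. A call with a gripper value outside its range is refused whole. "grip" is the opening, from 0 (shut) to 1 (fully open), set as the call begins (left out, the last holds). The fingers move at their own pace and stop on an object; "squeeze" is the grip in N (left out, the last holds). Time passes only in rows, so rows that do not move let the fingers close. It gives the time, the measured TCP pose, the force, the opening and the grip force at its end, in the units of the state.
- state(): the state, without advancing time (a new reading comes with each control period).
- grab_frame(name): name is "side" or "top"; returns a dict with "img" (480x640x3 uint8, red, green, blue), "z_map" (480x640 float32, mm along the optical axis (not along the pixel's ray), 0 where there is no reading), "fx", "fy", "cx", "cy" (pixels), "rvec" (rotation vector, rad) and "tvec" (3), from world to camera coordinates, as OpenCV has them. Camera axes: x right, y down, z forward; pixel columns grow to the right and rows downward; lengths in mm; the calibration is good to about 2 mm. A picture is of the moment at which its call begins.
- job_done(): hands the job in; it is judged then, once.
Trained networks look in the newest picture that a camera, given by its name, has taken for a name from the list of things; names that differ only in an ending like _2 or _b are one class to them, and where a whole thing is asked for, a point or a joint stands for the part that bears it (a point fixed in the world has none). Each returns a list of dicts, best first, with "p" (0 to 1); they miss things now and then, are a little off and sometimes report something else, mostly with a low value. They report only what shows in the picture. A call takes as long as a camera call.
- masks_of(camera, label): "pixels" (480x640 bool, what is visible of it) and "box" ([centre column, centre row, width, height] in pixels, round what is visible of it).
- landmark_of(camera, label): "point" ([column, row] in pixels: a listed point, or the origin of a listed thing).
The state is a dict: "time_s": time; "qpos": joint angles; "qvel": joint speeds; "effort": joint torques, N m; "ee_pos": TCP position; "ee_rot": TCP orientation; "force": force on the tool from outside, world axes, zero at the start; "torque": the same for the moment, N m; "gripper_width": finger opening in mm; "gripper_force": force on a finger pad.
Only numpy, scipy, OpenCV 4.12 (cv2) and the standard library are available. Lean on these libraries where they do the work, as an engineer would, in place of code of your own. Each camera call takes 0.05 s, during which the arm holds its last target. There are 200 camera calls.

TASK

The main switch on the training board is locked off and is to go back into service: fold the clear cover up about its hinge to about 100 degrees, just past upright, and leave it standing there; then turn the padlock's dial, by its clicks, to its code, the third click clockwise from the long index mark. Pull the lock's body back so that the shackle slides fully open, slip the open lock off the bracket and hold it up about 20 cm above the bench, shackle still open; finish while holding it still there, and leave the other things on the board and bench as they are.

Things in the scene. Friction and masses are not known exactly. Their poses are not given: they have to be found in the camera images.
- panel: White training board flat on the bench, fixed, 380 x 500 x 20 mm. Origin on the bench top, 15 mm in -y of the board's centre; z up. It carries a grey enclosure, 256 (x) x 206 (y) mm, centred at y = -95 mm, whose white front plate has its top at z = 65 mm; a two-button station (75 x 110 mm, top z = 82 mm) at x = -115, y = 195 mm; a terminal row (top z = 57 mm) at x = 155, y = 185 mm.
- main_switch (a point): Top centre of the wide white main switch on the front plate, 70 (x) x 50 (y) mm, 38 mm above the plate, beyond the bracket on the side away from the hinge. Two narrow breakers of the same length and height stand 92 to 129 mm from it in +y. The strip between, 67 mm wide, where the shackle points, is free.
- cover (a joint): Clear plastic hood over the enclosure, 250 (x) x 200 (y) x 55 mm high, open below, hinged along the enclosure's +y rim. 0 = shut; grows (rad) as its -y edge is lifted and swung over to +y; stop at 2.1. 0.32 kg; the hinge is stiff (0.55 Nm of friction) and stays at any angle where it is left.
- cover_hinge (a point): Middle of the cover's hinge axis, 65 mm above the bench; the axis runs along the panel's x. The point's axes turn with the cover.
- cover_grip (a point): Middle of the cover's grey bar handle: round bar 10 mm thick, 90 mm long, parallel to the hinge, on a leg at each end, its axis 30 mm above the cover's top face and 15 mm from the free edge. Cover shut: 185 mm in -y of and 85 mm above the hinge. Pinched from above across the bar, it turns between the fingers as the cover swings; gap to the cover 25 mm.
- lock: Brass padlock flat on the front plate under the cover. Body 60 (x) x 56 (y) x 26 mm, origin at the centre of its underside, shackle to +x, dial up; 0.3 to 0.5 kg. Ten ticks round the dial, 36 degrees apart, from one long index mark on the shackle side. Shackle 7 mm round, 13 mm above the underside, legs at y = -14 and +14 mm, bend to x = 65 mm. The -y leg is the short one, through the bracket.
- dial (a joint): The lock's dial. Value: angle of the pointer clockwise (from above) from the index mark, rad; turns endlessly. Ten click stops 0.628 rad apart, one at each tick, 0.065 Nm to pass between stops: let go within 0.25 rad of a stop, it clicks home. The lock opens only at the third stop clockwise, 1.885 (or whole turns from it). It starts 2 or more clicks away; either way round will do.
- dial_grip (a point): On the dial's axis, 38 mm above the lock's underside, half way up the dial's bar grip: 34 mm long, 12 mm wide, 14 mm high, on a black disc of 38 mm that is 5 mm thick on the lock's face. x axis along the bar, to the end with the white line (the pointer).
- dial_pointer (a point): End of the pointer, 18 mm from the dial's axis, at the rim of the disc.
- code_stop (a point): Where the pointer's end must be for the code: at the third tick clockwise from the index mark, 18 mm from the dial's axis.
- shackle (a joint): How far the shackle is drawn out of the body (m): 0 shut, 0.020 fully open at its stop. At the code it slides against 4 N of friction and stays where it is left; elsewhere it is blocked after about 1 mm. Fully open, the short leg's end is clear of the body, with a gap from x = 30 to 42 mm in the lock's frame.
- bracket_window (a point): Centre of the window of the fixed steel bracket: upright tab 4 mm thick (along panel x), 24 mm wide, 26 mm high; window 15 mm wide, 18 mm high, centre 13 mm above the plate. In the lock's frame it is at x = 40, y = -14 mm at the start; as the lock is pulled back the bend meets it at x = 54, and the shackle is fully open at x = 74. With it at x = 36, in the gap, the open lock lifts straight off.
- round_box: Bystander: round white junction box, 72 mm wide, 36 mm high, loose on the board.
- screwdriver: Bystander: screwdriver, 190 mm, loose on the bench at the robot's right.
- socket_outlet: Bystander: white socket outlet, 80 x 80 x 34 mm, loose on the bench at the robot's left.

How it is judged (in metres and radians):
On the way, in this order (a step that is already met when the one before it is completed fails the run):
1. the cover stands folded back just past upright (90 to 110 degrees) (value of joint cover between 1.571 and 1.92 rad), for 0.3 s.
2. the dial rests at the third click clockwise, the shackle still shut (distance between dial_pointer and code_stop below 0.0035 m and value of joint shackle below 0.004 m), for 0.3 s.
3. the shackle is pulled fully open (value of joint shackle above 0.016 m), for 0.2 s.
At the end, for the whole second after the job is handed in: The fingers hold the padlock still (under 40 mm/s), its underside 160 to 320 mm above the bench, touching nothing of the board, its shackle drawn out at least 14 mm; the cover stands at 90 to 110 degrees; the round box, screwdriver and socket outlet lie within 30 mm of where they were (all of step 1 and height (world z) of lock between 0.16 and 0.32 m and value of joint shackle above 0.014 m and contact force between the fingers and lock above 2 N and contact force between lock and panel below 0.05 N and linear speed of lock below 0.04 m/s and distance of each of round_box, screwdriver, socket_outlet from where it was at the start of the episode below 0.03 m); the arm keeps its last pose, push and grip.
It fails at once if a bystander is knocked away (more than 40 mm) (distance of any of round_box, screwdriver, socket_outlet from where it was at the start of the episode above 0.04 m).
It also fails if it takes over 72 s, if anything falls off the work surface, if the arm or the gripper's body presses on something with over 40 N, if the wrist force passes 120 N, or if a joint passes its speed limit or range.

## Working session

There is one attempt and no reset: what is moved stays moved. The work goes in short steps, Python scripts to look and compute and a tool call to move; the robot and the scene stay as the last step left them, time stands still between calls to the robot, and variables do not carry over. Pictures are saved under pics/ and viewed, at most 10 in all, crops included, and the job is handed in when it is done.

Besides the shell and the picture viewer there is one more tool, called after "Call:" as a command line: name --argument value ..., lists and objects as JSON in quotes. move_arm: Moves the arm, as the interface text tells. Its arguments: {"type":"object","properties":{"plan":{"type":"array","items":{"type":"object","properties":{"x":{"type":"number"},"y":{"type":"number"},"z":{"type":"number"},"rx":{"type":"number"},"ry":{"type":"number"},"rz":{"type":"number"}}}},"grip":{"type":"number"},"squeeze":{"type":"number"}},"required":["plan"]}

```bash
mkdir -p pics; cat > h.py <<'E'
import numpy as np, cv2
from workcell import *
from scipy.spatial.transform import Rotation as R
def cam(f): 
    return np.array([[f['fx'],0,f['cx']],[0,f['fy'],f['cy']],[0,0,1]]), R.from_rotvec(np.ravel(f['rvec'])).as_matrix(), np.ravel(f['tvec'])
def ray(f,p):
    K,r,t=cam(f); d=r.T@np.linalg.inv(K)@np.array([p[0],p[1],1.]); return -r.T@t, d
def at_z(f,p,z):
    o,d=ray(f,p); return o+d*(z-o[2])/d[2]
def two(f1,p1,f2,p2):
    o1,d1=ray(f1,p1);o2,d2=ray(f2,p2)
    s=np.linalg.lstsq(np.c_[d1,-d2],o2-o1,rcond=None)[0]
    a=o1+s[0]*d1;b=o2+s[1]*d2; return (a+b)/2,np.linalg.norm(a-b)
def proj(f,P):
    K,r,t=cam(f); q=K@(r@np.asarray(P,float)+t); return q[:2]/q[2]
def save(f,n): cv2.imwrite('pics/'+n,f['img'][:,:,::-1])
E
python3 - <<'E'
from h import *
np.set_printoptions(precision=1,suppress=True)
print(pinch_z() if callable(pinch_z) else pinch_z)
F={c:grab_frame(c) for c in('top','side')}
for c in F: save(F[c],c+'0.png'); print(c,ray(F[c],(320,240)))
s=state(); print(s)
for n in ['panel','main_switch','cover_hinge','cover_grip','lock','dial_grip','dial_pointer','code_stop','bracket_window','round_box','screwdriver','socket_outlet']:
    L={c:landmark_of(c,n)[:2] for c in F}
    print(n,[(c,[(np.round(d['point'],1),round(d['p'],2)) for d in L[c]]) for c in L])
    if L['top'] and L['side']: print('   ',two(F['top'],L['top'][0]['point'],F['side'],L['side'][0]['point']))
E
```

```text
18.8
top (array([ 325.9,   38.9, 1450.7]), array([ 0.2,  0. , -1. ]))
side (array([-200.4,  962. ,  975.8]), array([ 0.5, -0.6, -0.6]))
{'time_s': 0.1, 'qpos': array([-66.1,  18.3,  89.7,  -0. ,  72. ,  -1.1]), 'qvel': array([-0. ,  0. , -0.2,  0.1, -0.1,  0. ]), 'effort': array([  0. , -41.3, -23.3,   0.1,   0. ,  -0. ]), 'ee_pos': array([ 243.6, -520.3,  179.1]), 'ee_rot': array([-179.9,    0. ,   25.1]), 'force': array([-0.2,  0.1,  0.3]), 'torque': array([-0., -0., -0.]), 'gripper_force': 0.0, 'gripper_width': 90.85290712634476}
panel [('top', [(array([341.2, 231.9]), 0.68)]), ('side', [(array([315.8, 273. ]), 0.76)])]
    (array([572.8,  12.4,   3.6]), np.float64(4.884086349353946))
main_switch [('top', [(array([395.7, 195. ]), 0.56)]), ('side', [(array([324.8, 209.6]), 0.76)])]
    (array([ 660. , -137.7,   99.4]), np.float64(0.42325659707040547))
cover_hinge [('top', [(array([338.5, 231.3]), 0.79)]), ('side', [(array([316.3, 253.5]), 0.56)])]
    (array([562.5,  21.8,  79.7]), np.float64(2.606061811020126))
cover_grip [('top', [(array([408.1, 216.4]), 0.61)]), ('side', [(array
[... 264 characters left out ...]
)]
code_stop [('top', []), ('side', [])]
bracket_window [('top', []), ('side', [(array([325.3, 224.9]), 0.65)])]
round_box [('top', [(array([268.7, 226.6]), 0.61), (array([411.1, 218.3]), 0.53)]), ('side', [(array([254.6, 304.3]), 0.64)])]
    (array([590.9, 225.3,  24.3]), np.float64(2.325114145510129))
screwdriver [('top', [(array([504.6, 231.7]), 0.67), (array([272.3, 224.2]), 0.62)]), ('side', [(array([408.4, 203.3]), 0.5)])]
    (array([ 569.9, -463.9,    2. ]), np.float64(1.8425334184022704))
socket_outlet [('top', [(array([165.6, 274.8]), 0.96)]), ('side', [(array([207.3, 415.9]), 0.78), (array([324.4, 210.7]), 0.58)])]
    (array([449.6, 522. ,   4.5]), np.float64(14.00396610056347))
```

View pics/top0.png

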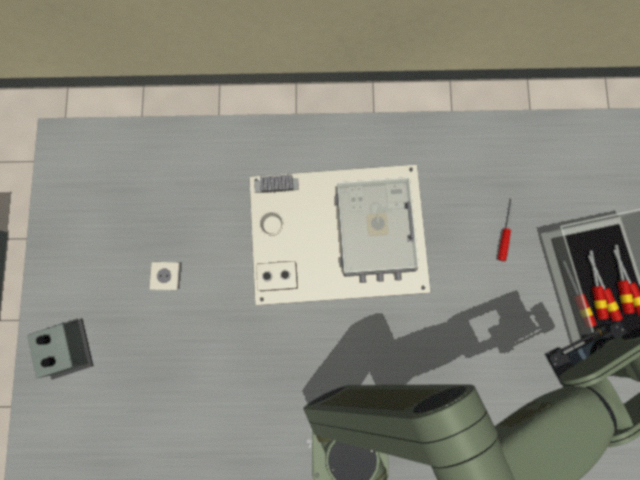

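View pics/side0.png

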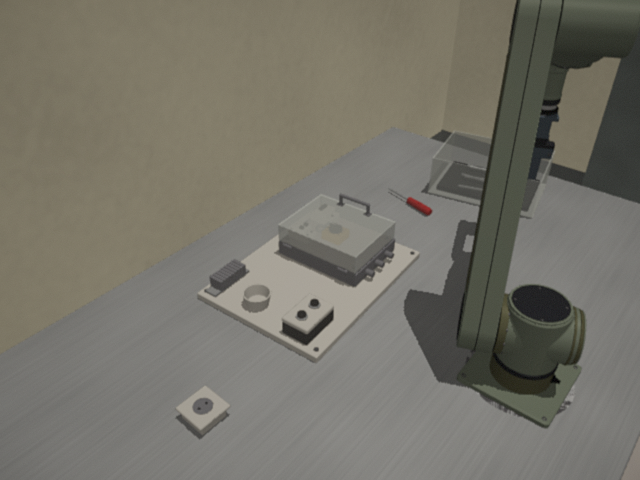

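The top view shows the board spanning columns 249–429 and rows 165–304, with the covered enclosure on its right half. The lock dial is near (377,223) and the handle near (409,222). In the side view the handle bar is near (355,203). Next I'll fit the board's pose and check it against a zoomed crop.

```bash
cat >> h.py <<'E'
def wp(P,pose):  # panel->world
    x,y,a=pose; P=np.atleast_2d(P); c,s=np.cos(a),np.sin(a)
    return np.c_[x+c*P[:,0]-s*P[:,1], y+s*P[:,0]+c*P[:,1], P[:,2]]
E
python3 - <<'E'
from h import *
from scipy.optimize import least_squares
np.set_printoptions(precision=2,suppress=True)
f=grab_frame('top'); g=grab_frame('side')
C=np.array([[190,265,20],[190,-235,20],[-190,-235,20],[-190,265,20.]])
px=np.array([[249,178],[416,165],[429,292],[255,304]])
W=np.array([at_z(f,p,20) for p in px]); print(W)
# refine: white mask min area rect in world
hsv=cv2.cvtColor(f['img'],cv2.COLOR_RGB2HSV)
m=masks_of('top','panel'); print([ (d['p'],d['box']) for d in m])
m=m[0]['pixels'].astype(np.uint8)
cs,_=cv2.findContours(m,cv2.RETR_EXTERNAL,cv2.CHAIN_APPROX_NONE)
c=max(cs,key=cv2.contourArea)[:,0,:]
Wc=np.array([at_z(f,p,20)[:2] for p in c],np.float32)
r=cv2.minAreaRect(Wc); print(r)
def res(q): return (wp(C,q)-W)[:,:2].ravel()
s=least_squares(res,[570,20,0]); print('corner fit',s.x,np.degrees(s.x[2]),s.fun)
np.save('pose.npy',s.x)
q=s.x
for n,P in dict(grip=[0,8-185,150],hinge=[0,8,65]).items(): print(n,wp(P,q),proj(f,wp(P,q)[0]),proj(g,wp(P,q)[0]))
def crop(fr,x0,y0,w,h,k,pts,n):
    im=cv2.resize(fr['img'][y0:y0+h,x0:x0+w],None,fx=k,fy=k,interpolation=cv2.INTER_CUBIC)[:,:,::-1].copy()
    for P in pts:
        u=(proj(fr,P)-[x0,y0]+.5)*k; cv2.circle(im,tuple(np.int32(u)),3,(0,0,255),1)
    return im
pts=list(wp(C,q))+list(wp([[x,y,65] for x in(-128,128) for y in(8,-198)],q))+list(wp([[x,8-185,150] for x in(-45,0,45)],q))
a=crop(f,240,155,200,155,4,pts,'')
cv2.imwrite('pics/a.png',a)
b=crop(g,190,180,240,180,3.3,pts,''); cv2.imwrite('pics/b.png',b)
E
```

```text
[[ 738.39  285.02   20.  ]
 [ 770.41 -211.26   20.  ]
 [ 395.58 -232.17   20.  ]
 [ 367.64  262.27   20.  ]]
[(0.81, [338.5, 233.5, 179.6, 140.8])]
((569.2728881835938, 24.933212280273438), (379.7110595703125, 498.6136474609375), 3.4149513244628906)
corner fit [568.9   10.99   0.06] 3.4227155459385483 [ 4.35  1.84  2.18 -0.99 -2.31 -2.76 -4.22  1.91]
grip [[ 579.47 -165.69  150.  ]] [409.77 219.87] [353.96 199.87]
hinge [[568.42  18.98  65.  ]] [339.67 230.5 ] [314.73 256.53]
```

View pics/a.png

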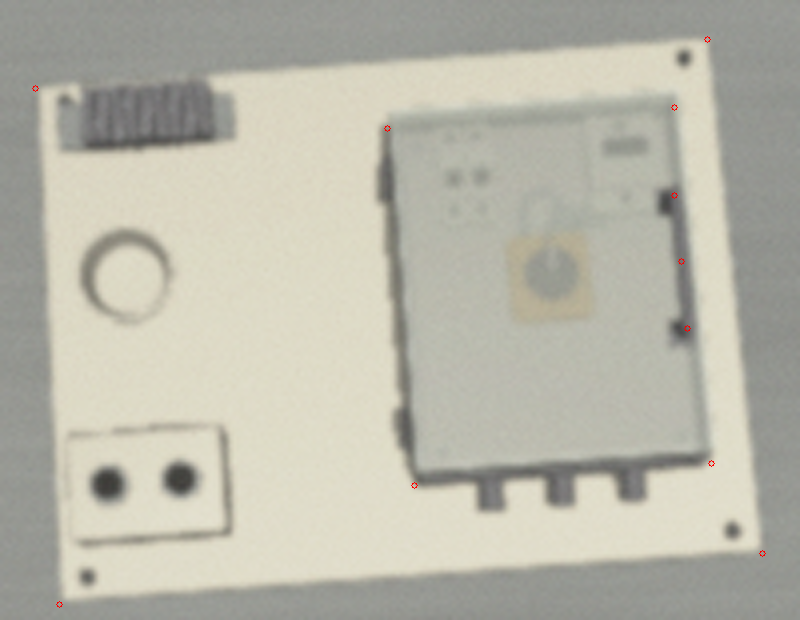

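View pics/b.png

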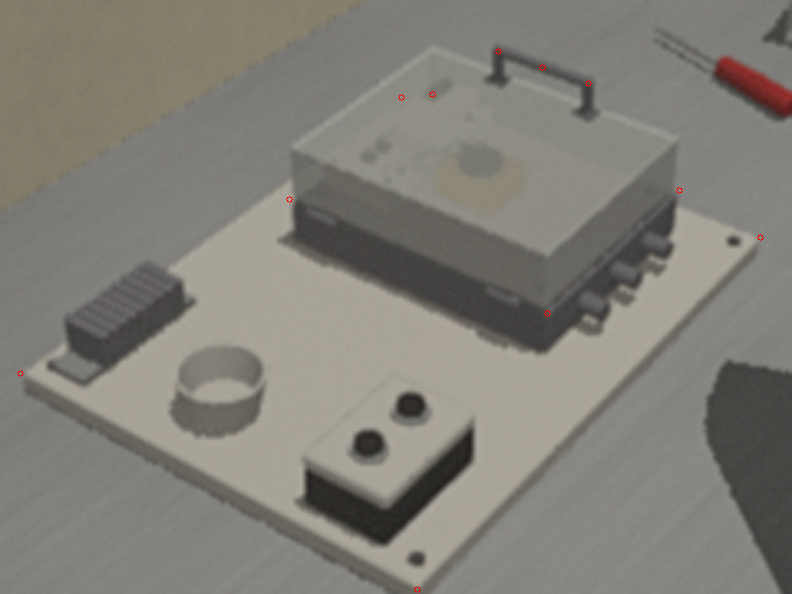

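The fitted points land on the board corners. The handle bar is at about (679,266) in the top crop and (543,68) in the side crop, both within about 2 mm of the prediction. I'll move above the bar.

Call:
move_arm --plan '[{"x": 38, "y": -15}, {"x": 38, "y": -15}, {"x": 38, "y": -15}, {"x": 38, "y": -15}, {"x": 38, "y": -15}, {"x": 38, "y": -15}, {"x": 38, "y": -15}, {"x": 38, "y": -15}, {"x": 38, "y": -15}, {"x": 38, "y": -15}]' --grip 1

```text
schema error: expected keys x, y, z, rx, ry, rz
```

Call:
move_arm --plan '[{"x": 37, "y": -15}, {"x": 37, "y": -15}, {"rz": 0.126}, {"rz": 0.126}, {"rz": 0.127}, {}, {}]' --grip 0.5

```text
schema error: expected keys x, y, z, rx, ry, rz
```

```bash
python3 - <<'E'
from h import *
np.set_printoptions(precision=2,suppress=True)
f=grab_frame('top'); g=grab_frame('side'); s=state(); print(s['time_s'],s['ee_pos'],s['ee_rot'],s['qpos'])
a=landmark_of('top','cover_grip');b=landmark_of('side','cover_grip')
print(a[:2],b[:2])
if a and b: print(two(f,a[0]['point'],g,b[0]['point']))
E
```

```text
1.55 [ 243.79 -520.76  179.88] [180.    -0.    25.09] [-66.06  18.31  89.64   0.    72.04  -1.15]
[] [{'point': [354.2, 200.3], 'p': 0.61}]
```

Call:
move_arm --plan '[{"x": 38, "y": -15, "z": 0, "rx": 0, "ry": 0, "rz": 0}, {"x": 38, "y": -15, "z": 0, "rx": 0, "ry": 0, "rz": 0}, {"x": 38, "y": -15, "z": 0, "rx": 0, "ry": 0, "rz": 0}, {"x": 38, "y": -15, "z": 0, "rx": 0, "ry": 0, "rz": 0}, {"x": 38, "y": -15, "z": 0, "rx": 0, "ry": 0, "rz": 0}, {"x": 38, "y": -15, "z": 0, "rx": 0, "ry": 0, "rz": 0}, {"x": 38, "y": -15, "z": 0, "rx": 0, "ry": 0, "rz": 0}, {"x": 38, "y": -15, "z": 0, "rx": 0, "ry": 0, "rz": 0}, {"x": 38, "y": -15, "z": 0, "rx": 0, "ry": 0, "rz": 0}, {"x": 38, "y": -15, "z": 0, "rx": 0, "ry": 0, "rz": 0}]' --grip 1

```text
time_s: 2.65
ee_pos: [525.4, -222.5, 180.0]
ee_rot: [180.0, -0.0, 25.1]
force: [-1.0, -0.3, 0.1]
gripper_width: 90.8
gripper_force: 0.0
```

Call:
move_arm --plan '[{"x": 37, "y": -15, "z": 0, "rx": 0, "ry": 0, "rz": 0}, {"x": 37, "y": -15, "z": 0, "rx": 0, "ry": 0, "rz": 0}, {"x": 0, "y": 0, "z": 0, "rx": 0, "ry": 0, "rz": 0.126}, {"x": 0, "y": 0, "z": 0, "rx": 0, "ry": 0, "rz": 0.126}, {"x": 0, "y": 0, "z": 0, "rx": 0, "ry": 0, "rz": 0.127}, {"x": 0, "y": 0, "z": 0, "rx": 0, "ry": 0, "rz": 0}, {"x": 0, "y": 0, "z": 0, "rx": 0, "ry": 0, "rz": 0}]' --grip 0.5

```text
time_s: 3.35
ee_pos: [578.6, -165.3, 179.8]
ee_rot: [180.0, 0.0, 3.5]
force: [-0.6, -0.2, -0.6]
gripper_width: 45.5
gripper_force: 0.0
```

```bash
python3 - <<'E'
from h import *
np.set_printoptions(precision=2,suppress=True)
g=grab_frame('side'); s=state(); print(s['time_s'],s['ee_pos'],s['ee_rot'],s['qpos'],s['gripper_width'])
save(g,'c.png'); cv2.imwrite('pics/c.png',cv2.resize(g['img'][100:260,250:450],None,fx=4,fy=3.75)[:,:,::-1][:600])
E
```

```text
3.4 [ 578.59 -165.38  179.86] [180.    -0.     3.49] [-17.04  20.74  85.99  -0.    73.27  69.47] 45.69960929065474
```

View pics/c.png

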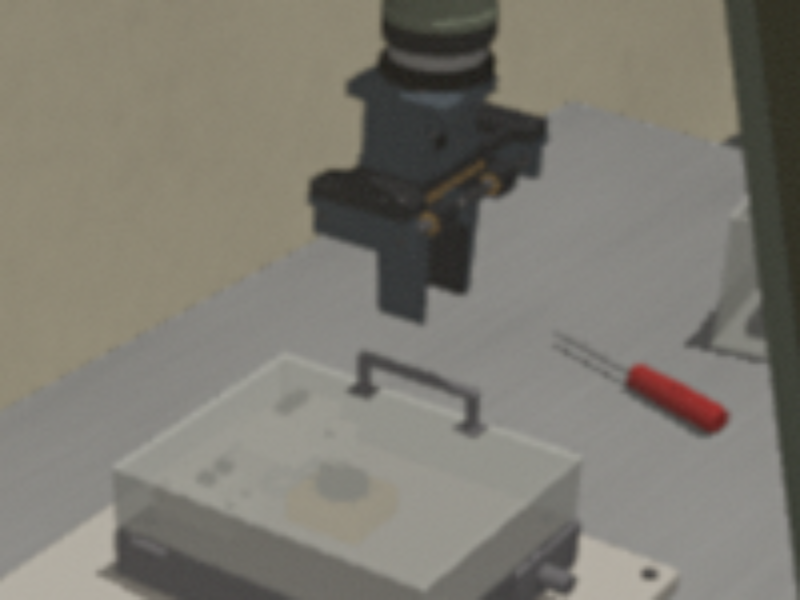

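The open gripper is centred above the bar: fingers near (425,290), bar near (420,375). I'll descend and pinch.

Call:
move_arm --plan '[{"x": 0, "y": 0, "z": 20, "rx": 0, "ry": 0, "rz": 0}, {"x": 0, "y": 0, "z": 20, "rx": 0, "ry": 0, "rz": 0}, {"x": 0, "y": 0, "z": 9, "rx": 0, "ry": 0, "rz": 0}, {"x": 0, "y": 0, "z": 0, "rx": 0, "ry": 0, "rz": 0}]' --grip 0.5

```text
time_s: 3.8
ee_pos: [577.7, -165.1, 129.6]
ee_rot: [-179.9, 0.2, 3.4]
force: [0.9, 0.7, 0.8]
gripper_width: 45.8
gripper_force: 0.0
```

Call:
move_arm --plan '[{"x": 0, "y": 0, "z": 0, "rx": 0, "ry": 0, "rz": 0}, {"x": 0, "y": 0, "z": 0, "rx": 0, "ry": 0, "rz": 0}, {"x": 0, "y": 0, "z": 0, "rx": 0, "ry": 0, "rz": 0}, {"x": 0, "y": 0, "z": 0, "rx": 0, "ry": 0, "rz": 0}, {"x": 0, "y": 0, "z": 0, "rx": 0, "ry": 0, "rz": 0}]' --grip 0 --squeeze 15

```text
time_s: 4.3
ee_pos: [578.8, -165.3, 131.2]
ee_rot: [180.0, -0.0, 3.4]
force: [1.0, -0.3, 0.8]
gripper_width: 8.4
gripper_force: 0.0
```

```bash
python3 - <<'E'
import numpy as np
# arc in tool frame (tool x=panel x, tool y=-panel y, z down): cover 0->101 deg
r=np.hypot(185,85);a0=np.arctan2(85,185)
for n in (20,):
  t=np.radians(np.linspace(0,101,n+1)); y=-r*np.cos(a0+t); z=r*np.sin(a0+t)
  print(np.round(np.c_[-np.diff(y),-np.diff(z)],1).tolist())
E
```

```text
[[-8.2, -16.0], [-9.6, -15.2], [-10.9, -14.3], [-12.1, -13.3], [-13.2, -12.1], [-14.2, -10.9], [-15.1, -9.6], [-15.9, -8.3], [-16.6, -6.8], [-17.1, -5.3], [-17.5, -3.8], [-17.8, -2.3], [-17.9, -0.7], [-17.9, 0.9], [-17.8, 2.5], [-17.5, 4.0], [-17.1, 5.5], [-16.5, 7.0], [-15.8, 8.4], [-15.0, 9.8]]
```

Call:
move_arm --plan '[{"x": 0, "y": 0, "z": 0, "rx": 0, "ry": 0, "rz": 0}, {"x": 0, "y": 0, "z": 0, "rx": 0, "ry": 0, "rz": 0}]'

```text
time_s: 4.5
ee_pos: [578.6, -165.3, 130.9]
ee_rot: [180.0, -0.0, 3.4]
force: [-0.7, 0.3, 0.6]
gripper_width: 0.8
gripper_force: 0.0
```

```bash
python3 - <<'E'
from h import *
print(state())
E
```

```text
{'time_s': 4.5, 'qpos': array([-1.70334037e+01,  2.26154964e+01,  9.03581938e+01, -5.61247819e-03,
        6.70235680e+01,  6.95978189e+01]), 'qvel': array([ 0.06331948,  0.10720115, -0.10506025, -0.10441948, -0.06401202,
       -0.04719585]), 'effort': array([-1.56207369e-05, -4.45226455e+01, -2.24529898e+01,  5.55946631e-02,
       -6.00161869e-02, -2.68521253e-04]), 'ee_pos': array([ 578.64662196, -165.28625432,  130.87243477]), 'ee_rot': array([ 1.79994201e+02, -7.68320339e-04,  3.37096819e+00]), 'force': array([-0.65073718,  0.33451343,  0.55981206]), 'torque': array([ 0.05627524, -0.0220277 , -0.04148049]), 'gripper_force': 0.0, 'gripper_width': 0.7549970287553237}
```

```bash
python3 - <<'E'
from h import *
f=grab_frame('top');g=grab_frame('side')
P=[578.6,-165.3,130.9]; print(proj(f,P),proj(g,P))
a=cv2.resize(g['img'][150:250,310:390],None,fx=5,fy=5,interpolation=cv2.INTER_CUBIC)
b=cv2.resize(f['img'][170:270,360:440],None,fx=5,fy=5,interpolation=cv2.INTER_CUBIC)
cv2.imwrite('pics/d.png',np.hstack([a,b])[:,:,::-1])
E
```

```text
[408.5698394  221.57192736] [353.82541999 205.88453454]
```

View pics/d.png

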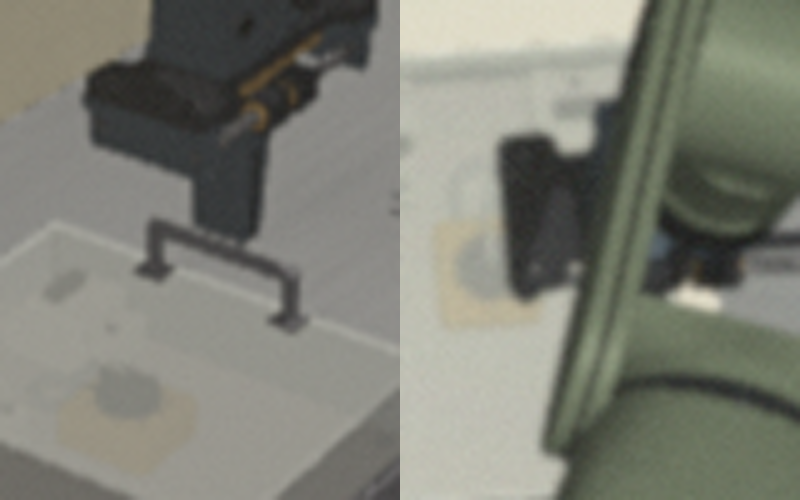

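The left half (side view) shows the closed fingertips at crop (228,240), beside or above the bar at (225,245), so the pinch missed. I'll use depth to measure the tip relative to the bar.

```bash
python3 - <<'E'
from h import *
np.set_printoptions(precision=1,suppress=True,linewidth=200)
g=grab_frame('side'); z=g['z_map']
K,r,t=cam(g)
def pt(u,v):
    d=z[v,u]; return r.T@(np.linalg.inv(K)@np.array([u,v,1.])*d-t)
print('finger col');[print(u,v,pt(u,v)) for u,v in [(354,188),(354,192),(354,195),(356,196),(355,198),(353,198)]]
print('bar')
for u in (342,345,350,355,360,365,368):
    vs=range(190,208); P=[(v,pt(u,v),g['img'][v,u].mean()) for v in vs]
    b=[(v,np.round(p,1),int(m)) for v,p,m in P]
    k=[x for x in b if 135<x[1][2]<165][:6]; print(u,k)
E
```

```text
finger col
354 188 [ 572.1 -152.3  196.6]
354 192 [ 573.3 -155.1  182.3]
354 195 [ 576.5 -160.4  169.2]
356 196 [ 568.2 -158.3  170.2]
355 198 [ 728.  -385.9   -2.6]
353 198 [ 586.  -170.   151.5]
bar
342 [(194, array([ 620.4, -164.6,  153.9]), 88), (195, array([ 617.9, -161.2,  153.2]), 68), (196, array([ 615.6, -158.3,  152.1]), 69), (197, array([ 621.2, -166.2,  143. ]), 75), (198, array([ 619.5, -164. ,  141.5]), 90), (199, array([ 621.7, -167.3,  135.8]), 95)]
345 [(195, array([ 613. , -168.8,  151.6]), 94), (196, array([ 609.4, -164. ,  151.9]), 72), (197, array([ 607.4, -161.5,  150.5]), 69), (198, array([ 605. , -158.3,  149.7]), 98)]
350 [(197, array([ 593.7, -166.2,  153.6]), 81), (198, array([ 591.5, -163.3,  152.5]), 70), (199, array([ 591.2, -163.1,  149.5]), 76), (200, array([ 590.2, -161.9,  147.2]), 106)]
355 [(199, array([ 576.5, -166.2,  153.7]), 80), (200, array([ 575.2, -164.7,  151.7]), 71), (201, array([ 569.3, -156.3,  154.6]), 77), (202, array([ 572.8, -161.6,  147.6]), 106)]
360 [(201, array([ 559.3, -166. ,  154. ]), 77), (202, array([ 557.8, -164.1,  152.2]), 70), (203, array([ 554.9, -160.1,  152. ]), 88)]
365 [(202, array([ 547.8, -173.7,  151.7]), 109), (203, array([ 543.6, -167.7,  152.9]), 82), (204, array([ 542.8, -166.8,  150.4]), 72), (205, array([ 542.1, -166.1,  147.8]), 90)]
368 [(203, array([ 536.5, -171.8,  153.8]), 119), (204, array([ 531.4, -164.2,  156.1]), 110), (205, array([ 533.7, -168.2,  150.1]), 92), (206, array([ 531.6, -165.3,  149.1]), 72), (207, array([ 534.3, -169.7,  142.7]), 70)]
```

```bash
python3 - <<'E'
from h import *
np.set_printoptions(precision=1,suppress=True,linewidth=200)
g=grab_frame('side')
for z in (180,190,200,210,220): print(z,[proj(g,[x,-165+22.8+dy,z]) for x in (595,563) for dy in (0,13)])
print('closed');
for z in (131,150,160,170): print(z,[proj(g,[x,-165+13,z]) for x in (595,563)])
d=g['z_map'];K,r,t=cam(g)
V,U=np.mgrid[150:212,325:380]; D=d[150:212,325:380]
P=np.einsum('ij,jvu->vui',r.T,np.einsum('ij,jvu->ivu',np.linalg.inv(K),np.stack([U,V,np.ones_like(U)]).astype(float))*D-t[:,None,None])
m=(D>0)&(abs(P[...,1]+165)<25)&(abs(P[...,0]-579)<30)
for v in range(0,62,3):
    q=P[v][m[v]]
    if len(q): print(v+150,len(q),np.median(q,0), q[:,0].min(),q[:,0].max())
print(state()['ee_pos'],state()['gripper_width'])
E
```

```text
180 [array([344.8, 192. ]), array([341.9, 193.9]), array([354.2, 195.8]), array([351.4, 197.7])]
190 [array([344.9, 188.8]), array([342. , 190.7]), array([354.4, 192.6]), array([351.5, 194.5])]
200 [array([345. , 185.6]), array([342.1, 187.5]), array([354.6, 189.4]), array([351.7, 191.3])]
210 [array([345.2, 182.4]), array([342.3, 184.2]), array([354.7, 186.2]), array([351.8, 188.1])]
220 [array([345.3, 179.2]), array([342.4, 181. ]), array([354.9, 182.9]), array([352. , 184.8])]
closed
131 [array([346.3, 205.8]), array([355.5, 209.7])]
150 [array([346.5, 200. ]), array([355.9, 203.8])]
160 [array([346.7, 196.9]), array([356. , 200.7])]
170 [array([346.8, 193.8]), array([356.2, 197.6])]
150 7 [ 555.2 -165.3  309.2] 553.9643026027705 558.779289388307
153 9 [ 556.9 -163.5  302.9] 553.8771961383843 559.2107318152345
156 12 [ 556.3 -163.9  292.7] 549.8265843226516 564.299763132765
159 9 [ 553.2 -161.2  286.8] 550.8727112333781 553.9569083583225
162 10 [ 552.9 -166.5  276. ] 550.6778698411113 555.1491395368716
165 7 [ 553.5 -162.7  268.1] 549.3138535797369 555.6729720745257
168 5 [ 554.  
[... 310 characters left out ...]

183 10 [ 563.8 -155.   212.5] 558.7761472366872 578.2972153284475
186 12 [ 564.7 -154.7  201.3] 559.6987096419605 591.5695951820292
189 15 [ 569.5 -154.4  191.1] 558.2048071700428 592.3614606755486
192 15 [ 573.3 -155.7  180.9] 559.5056762733171 590.7726119194115
195 14 [ 571.7 -157.3  171.1] 559.7181949062386 608.6522724858313
198 13 [ 590.  -162.3  152.1] 559.4408669083555 604.7974490054237
201 11 [ 567.7 -165.6  151.5] 555.765494650064 581.5163095235228
204 3 [ 552.9 -164.6  148.2] 551.1955607349951 607.9741578701564
207 13 [ 593.7 -170.9  119.2] 579.2607458743087 608.3292474781161
210 25 [ 581.8 -161.4  118.9] 552.8716474202416 608.3308909775652
[ 578.7 -165.3  130.8] 0.1694419389039106
```

The side-camera depth puts the real fingertips at about z=167, while the reported TCP is z≈131. They are centred over the bar but about 36 mm too high. The bar itself is confirmed at (577,-165,151). I'll open, lower by 33 mm and pinch again.

Call:
move_arm --plan '[{"x": 0, "y": 0, "z": 0, "rx": 0, "ry": 0, "rz": 0}, {"x": 0, "y": 0, "z": 0, "rx": 0, "ry": 0, "rz": 0}, {"x": 0, "y": 0, "z": 0, "rx": 0, "ry": 0, "rz": 0}, {"x": 0, "y": 0, "z": 0, "rx": 0, "ry": 0, "rz": 0}, {"x": 0, "y": 0, "z": 11, "rx": 0, "ry": 0, "rz": 0}, {"x": 0, "y": 0, "z": 11, "rx": 0, "ry": 0, "rz": 0}, {"x": 0, "y": 0, "z": 11, "rx": 0, "ry": 0, "rz": 0}, {"x": 0, "y": 0, "z": 0, "rx": 0, "ry": 0, "rz": 0}]' --grip 0.4

```text
time_s: 5.5
ee_pos: [577.0, -164.8, 95.2]
ee_rot: [-179.9, 0.3, 3.4]
force: [0.8, 0.0, -0.3]
gripper_width: 36.7
gripper_force: 0.0
```

Call:
move_arm --plan '[{"x": 0, "y": 0, "z": 0, "rx": 0, "ry": 0, "rz": 0}, {"x": 0, "y": 0, "z": 0, "rx": 0, "ry": 0, "rz": 0}, {"x": 0, "y": 0, "z": 0, "rx": 0, "ry": 0, "rz": 0}, {"x": 0, "y": 0, "z": 0, "rx": 0, "ry": 0, "rz": 0}, {"x": 0, "y": 0, "z": 0, "rx": 0, "ry": 0, "rz": 0}, {"x": 0, "y": 0, "z": 0, "rx": 0, "ry": 0, "rz": 0}]' --grip 0 --squeeze 15

```text
time_s: 6.1
ee_pos: [579.3, -168.1, 98.6]
ee_rot: [179.7, -0.1, 3.4]
force: [0.6, -5.8, -0.2]
gripper_width: 9.4
gripper_force: 15.0
```

```bash
python3 - <<'E'
from h import *
np.set_printoptions(precision=1,suppress=True,linewidth=200)
g=grab_frame('side')
d=g['z_map'];K,r,t=cam(g)
V,U=np.mgrid[170:215,325:380]; D=d[170:215,325:380]
P=np.einsum('ij,jvu->vui',r.T,np.einsum('ij,jvu->ivu',np.linalg.inv(K),np.stack([U,V,np.ones_like(U)]).astype(float))*D-t[:,None,None])
m=(D>0)&(abs(P[...,1]+165)<25)&(abs(P[...,0]-579)<14)
for v in range(15,45,2):
    q=P[v][m[v]]
    if len(q): print(v+170,len(q),np.median(q,0))
print(state()['force'],state()['gripper_width'],state()['gripper_force'],state()['ee_pos'])
E
```

```text
189 1 [ 566.  -172.5  186.7]
191 3 [ 570.5 -151.   189.5]
193 4 [ 567.7 -149.5  183.4]
195 4 [ 568.3 -152.2  175.1]
197 8 [ 572.9 -149.3  166.5]
199 10 [ 578.7 -153.8  157.7]
201 8 [ 581.3 -153.   151.2]
203 8 [ 579.2 -153.4  145.1]
205 8 [ 578.  -153.5  140.6]
207 4 [ 576.6 -156.9  132.4]
209 12 [ 576.6 -166.6  119.9]
211 13 [ 579.1 -153.5  118.7]
213 7 [ 572.6 -147.1  117.9]
[-0.1 -6.1 -1.3] 9.575076192313357 15.000125169754028 [ 579.3 -168.1   98.6]
```

The bar is held: width 9.5 mm, tips at about z=133. Now I'll swing the cover up along the arc.

Call:
move_arm --plan '[{"x": 0, "y": -8, "z": -16, "rx": 0, "ry": 0, "rz": 0}, {"x": 0, "y": -10, "z": -15, "rx": 0, "ry": 0, "rz": 0}, {"x": 0, "y": -11, "z": -14, "rx": 0, "ry": 0, "rz": 0}, {"x": 0, "y": -12, "z": -13, "rx": 0, "ry": 0, "rz": 0}, {"x": 0, "y": -13, "z": -12, "rx": 0, "ry": 0, "rz": 0}, {"x": 0, "y": -14, "z": -11, "rx": 0, "ry": 0, "rz": 0}, {"x": 0, "y": -15, "z": -10, "rx": 0, "ry": 0, "rz": 0}, {"x": 0, "y": -16, "z": -8, "rx": 0, "ry": 0, "rz": 0}, {"x": 0, "y": -17, "z": -7, "rx": 0, "ry": 0, "rz": 0}, {"x": 0, "y": -17, "z": -5, "rx": 0, "ry": 0, "rz": 0}]' --squeeze 20

```text
time_s: 7.15
ee_pos: [571.8, -35.3, 212.2]
ee_rot: [179.6, -0.3, 3.3]
force: [-0.9, -5.7, 6.3]
gripper_width: 9.1
gripper_force: 20.0
```

Call:
move_arm --plan '[{"x": 0, "y": -17.5, "z": -4, "rx": 0, "ry": 0, "rz": 0}, {"x": 0, "y": -18, "z": -2, "rx": 0, "ry": 0, "rz": 0}, {"x": 0, "y": -18, "z": -1, "rx": 0, "ry": 0, "rz": 0}, {"x": 0, "y": -18, "z": 1, "rx": 0, "ry": 0, "rz": 0}, {"x": 0, "y": -18, "z": 2.5, "rx": 0, "ry": 0, "rz": 0}, {"x": 0, "y": -17.5, "z": 4, "rx": 0, "ry": 0, "rz": 0}, {"x": 0, "y": -17, "z": 5.5, "rx": 0, "ry": 0, "rz": 0}, {"x": 0, "y": -16.5, "z": 7, "rx": 0, "ry": 0, "rz": 0}, {"x": 0, "y": -16, "z": 8.5, "rx": 0, "ry": 0, "rz": 0}, {"x": 0, "y": -15, "z": 10, "rx": 0, "ry": 0, "rz": 0}]'

```text
time_s: 8.15
ee_pos: [561.5, 139.8, 176.8]
ee_rot: [180.0, -0.1, 3.4]
force: [3.6, -3.1, 0.3]
gripper_width: 9.3
gripper_force: 20.0
```

Call:
move_arm --plan '[{"x": 0, "y": 0, "z": 0, "rx": 0, "ry": 0, "rz": 0}, {"x": 0, "y": 0, "z": 0, "rx": 0, "ry": 0, "rz": 0}, {"x": 0, "y": 0, "z": 0, "rx": 0, "ry": 0, "rz": 0}, {"x": 0, "y": 0, "z": 0, "rx": 0, "ry": 0, "rz": 0}]'

```text
time_s: 8.55
ee_pos: [561.2, 140.9, 176.1]
ee_rot: [-179.8, -0.0, 3.4]
force: [4.8, 2.2, -2.3]
gripper_width: 9.5
gripper_force: 20.0
```

```bash
python3 - <<'E'
from h import *
g=grab_frame('side'); 
cv2.imwrite('pics/e.png',cv2.resize(g['img'][90:330,190:510],None,fx=2.5,fy=2.5)[:,:,::-1])
E
```

```text
(no output)
```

View pics/e.png

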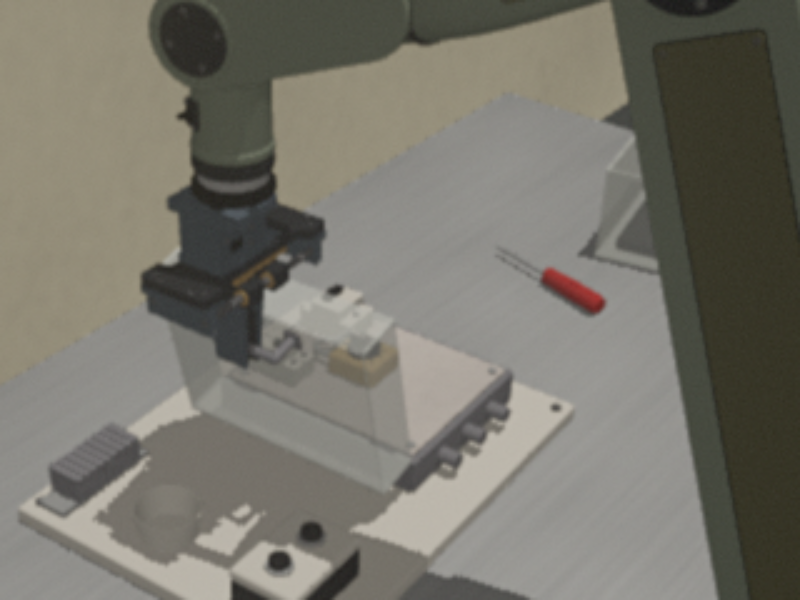

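The cover stands just past upright, about 102° from the arc geometry. The lock is now uncovered near (365,360) in the crop. I'll release gently and lift.

Call:
move_arm --plan '[{"x": 0, "y": 0, "z": 0, "rx": 0, "ry": 0, "rz": 0}, {"x": 0, "y": 0, "z": 0, "rx": 0, "ry": 0, "rz": 0}, {"x": 0, "y": 0, "z": 0, "rx": 0, "ry": 0, "rz": 0}, {"x": 0, "y": 0, "z": -15, "rx": 0, "ry": 0, "rz": 0}, {"x": 0, "y": 0, "z": -20, "rx": 0, "ry": 0, "rz": 0}, {"x": 0, "y": 0, "z": -35, "rx": 0, "ry": 0, "rz": 0}, {"x": 0, "y": 0, "z": -40, "rx": 0, "ry": 0, "rz": 0}, {"x": -40, "y": 0, "z": -10, "rx": 0, "ry": 0, "rz": 0}, {"x": -40, "y": 0, "z": 0, "rx": 0, "ry": 0, "rz": 0}, {"x": -40, "y": 0, "z": 0, "rx": 0, "ry": 0, "rz": 0}]' --grip 0.22

```text
time_s: 9.6
ee_pos: [439.4, 131.5, 297.5]
ee_rot: [-180.0, 0.0, 3.3]
force: [-0.5, -0.8, 0.1]
gripper_width: 20.5
gripper_force: 0.0
```

```bash
cat > look.py <<'E'
from h import *
np.set_printoptions(precision=2,suppress=True)
F={c:grab_frame(c) for c in('top','side')}
s=state(); print(s['time_s'],s['ee_pos'],s['ee_rot'],s['qpos'],s['force'])
for n in ['lock','dial_grip','dial_pointer','code_stop','bracket_window','main_switch','cover_grip']:
    L={c:landmark_of(c,n)[:2] for c in F}
    print(n,[(c,[(np.round(d['point'],1),round(d['p'],2)) for d in L[c]]) for c in L])
    if L['top'] and L['side']: print('   ',two(F['top'],L['top'][0]['point'],F['side'],L['side'][0]['point']))
f=F['top']; im=f['img']
cv2.imwrite('pics/top1.png',cv2.resize(im[175:275,320:420],None,fx=6,fy=6,interpolation=cv2.INTER_CUBIC)[:,:,::-1])
g=F['side']['img']
np.savez('fr.npz',top=im,side=g)
E
python3 look.py
```

```text
9.7 [436.26 131.19 298.12] [-179.98    0.09    3.42] [ 15.26   4.16  91.01   0.04  84.92 101.84] [0.58 0.56 0.96]
lock [('top', [(array([383.9, 226. ]), 0.65), (array([376.6, 224.9]), 0.64)]), ('side', [])]
dial_grip [('top', [(array([378.3, 222.3]), 0.58)]), ('side', [(array([407.9, 205.3]), 0.6), (array([256.1, 305.1]), 0.55)])]
    (array([ 477.94, -108.97,  226.02]), np.float64(175.035682301614))
dial_pointer [('top', [(array([380.3, 214.2]), 0.43)]), ('side', [])]
code_stop [('top', [(array([381.9, 225.5]), 0.57), (array([377.4, 216. ]), 0.46)]), ('side', [(array([316.8, 254.6]), 0.75)])]
    (array([618.93, -93.97, -21.3 ]), np.float64(52.83834291070332))
bracket_window [('top', [(array([384.3, 211. ]), 0.95)]), ('side', [(array([324.9, 226.6]), 0.87)])]
    (array([ 625.9 , -104.71,   71.12]), np.float64(10.636042085865602))
main_switch [('top', [(array([395.3, 194.9]), 0.74)]), ('side', [(array([325.6, 209.5]), 0.59)])]
    (array([ 658.66, -137.17,  100.8 ]), np.float64(3.476641024517241))
cover_grip [('top', [(array([295.8, 219.6]), 0.57)]), ('side', [(array([283.8, 225.7]), 0.56)])]
    (array([571.26, 131.4 , 219.65]), np.float64(1.289823897740965))
```

View pics/top1.png

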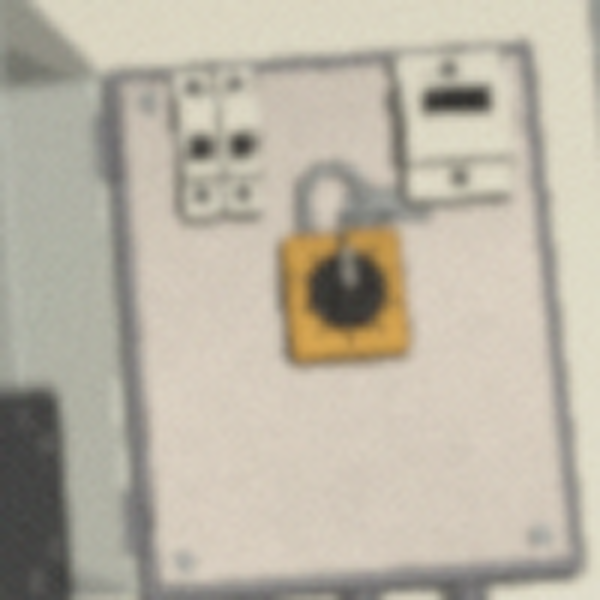

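The crop shows the lock body with corners at about (285,237), (400,230), (410,355) and (292,362). The shackle points up (+x), and the pointer's white line points up near the index at about (349,265). I'll measure them more exactly.

```bash
cat > lk.py <<'E'
from h import *
np.set_printoptions(precision=2,suppress=True)
def rect(f,c,z,half,s):  # orthophoto at height z: rows = -x, cols = -y, s px/mm
    K,r,t=cam(f); n=int(2*half*s); A=np.array([[0,-1/s,c[0]+half],[-1/s,0,c[1]+half],[0,0,z],[0,0,1]])
    H=K@np.c_[r,t]@A
    return cv2.warpPerspective(f['img'],H,(n,n),flags=cv2.INTER_CUBIC|cv2.WARP_INVERSE_MAP)
def body(f,c,z=91,half=60,s=5):
    im=rect(f,c,z,half,s); h=cv2.cvtColor(im,cv2.COLOR_RGB2HSV)
    m=((h[...,1]>110)&(h[...,0]>8)&(h[...,0]<32)).astype(np.uint8)
    m=cv2.morphologyEx(m,cv2.MORPH_OPEN,np.ones((9,9)))
    cs,_=cv2.findContours(m,0,2); q=cv2.convexHull(max(cs,key=cv2.contourArea)); R_=cv2.minAreaRect(q)
    (u,v),wh,a=R_; return np.array([c[0]+half-v/s,c[1]+half-u/s]),np.array(wh)/s,a,im
E
python3 - <<'E'
from lk import *
f=grab_frame('top'); a=np.load('pose.npy')
c=at_z(f,(320+347/6,175+295/6),91)[:2]; print(c)
N=[f]+[grab_frame('top') for _ in range(5)]
print([body(x,c)[:3] for x in N[:3]])
C=body(f,c)[0]
av=dict(f); av['img']=np.mean([x['img'].astype(float) for x in N],0).astype(np.uint8)
im=rect(av,C,110,35,10); im2=rect(av,C,93,35,10)
cv2.imwrite('pics/dial.png',np.hstack([im2,im])[:,:,::-1][:,:,:] if 0 else cv2.resize(np.hstack([im2,im]),(800,400))[:,:,::-1])
E
```

```text
[580.15 -86.42]
[(array([581.41, -83.81]), array([58.97, 53.9 ]), 85.65254974365234), (array([581.33, -83.76]), array([59.1 , 53.87]), 85.68397521972656), (array([581.36, -83.74]), array([59.05, 53.86]), 85.91438293457031)]
```

View pics/dial.png

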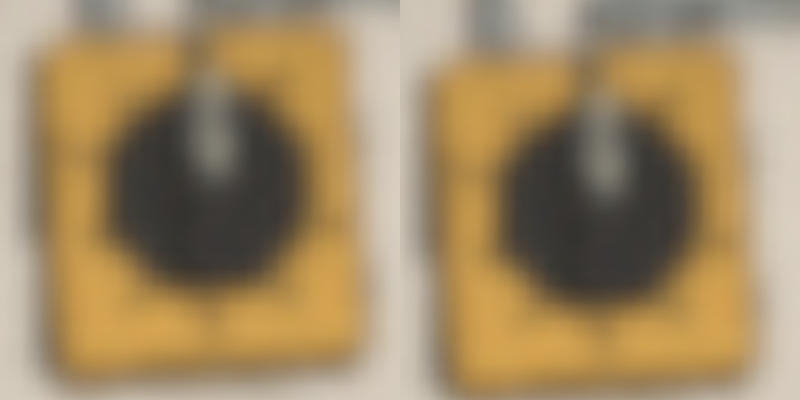

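The rectified dial shows the white pointer running from the centre (605,195) straight up to (600,95), along the lock's own axis and at the index mark. It therefore needs 3 clicks clockwise. Next I'll check the fingertip offset here in free space with depth from both cameras.

```bash
cat > tip.py <<'E'
from h import *
import sys
np.set_printoptions(precision=1,suppress=True)
def cloud(f):
    K,r,t=cam(f); V,U=np.mgrid[0:480,0:640]; D=f['z_map']
    P=(np.stack([U,V,np.ones_like(U)],-1).reshape(-1,3)@np.linalg.inv(K).T)*D.reshape(-1,1)
    return ((P-t)@r)[D.ravel()>0]
if __name__=='__main__':
    e=state()['ee_pos']; w=state()['gripper_width']; print(e,w,state()['ee_rot'])
    for c in('side','top'):
        P=cloud(grab_frame(c)); m=(np.abs(P[:,:2]-e[:2])<[22,45]).all(1)&(P[:,2]>e[2]-20)&(P[:,2]<e[2]+150); Q=P[m]
        print(c,len(Q)); h,b=np.histogram(Q[:,2]-e[2],np.arange(-20,150,10)); print(h)
        q=Q[(Q[:,2]-e[2]<75)]; 
        if len(q): print('x',np.percentile(q[:,0],[2,50,98]),'y',np.percentile(q[:,1],[2,50,98]),'zmin',np.sort(q[:,2]-e[2])[:8])
E
python3 tip.py
```

```text
[440.9 131.7 297.4] 20.40328093554268 [180.   -0.    3.4]
side 565
[ 0  0  0  0  0 47 98 82 97 69 74 42 15  7 27  7]
x [421.1 430.7 453.7] y [112.1 149.1 155.2] zmin [31.3 31.4 32.6 32.8 33.  33.5 34.1 34.6]
top 23
[ 0  0  0  0  0  0  0  0  0  0  0  0  0  0  3 20]
```

Call:
move_arm --plan '[{"x": 21.5, "y": 37.5, "z": 0, "rx": 0, "ry": 0, "rz": 0}, {"x": 21.5, "y": 37.5, "z": 0, "rx": 0, "ry": 0, "rz": 0}, {"x": 21.5, "y": 37.5, "z": 0, "rx": 0, "ry": 0, "rz": 0}, {"x": 21.5, "y": 37.5, "z": 0, "rx": 0, "ry": 0, "rz": 0}, {"x": 21.5, "y": 37.5, "z": 0, "rx": 0, "ry": 0, "rz": 0}, {"x": 21, "y": 38, "z": 0, "rx": 0, "ry": 0, "rz": 0}, {"x": 0, "y": 0, "z": 10, "rx": 0, "ry": 0, "rz": -0.148}, {"x": 0, "y": 0, "z": 10, "rx": 0, "ry": 0, "rz": -0.148}, {"x": 0, "y": 0, "z": 10, "rx": 0, "ry": 0, "rz": -0.148}, {"x": 0, "y": 0, "z": 10, "rx": 0, "ry": 0, "rz": -0.148}]' --grip 0.4

```text
time_s: 11.8
ee_pos: [582.5, -86.1, 256.7]
ee_rot: [-180.0, 0.0, 37.6]
force: [0.4, 0.3, 0.2]
gripper_width: 36.5
gripper_force: 0.0
```

Call:
move_arm --plan '[{"x": 0, "y": 0, "z": 10, "rx": 0, "ry": 0, "rz": -0.148}, {"x": 0, "y": 0, "z": 10, "rx": 0, "ry": 0, "rz": -0.148}, {"x": 0, "y": 0, "z": 10, "rx": 0, "ry": 0, "rz": -0.148}, {"x": 0, "y": 0, "z": 10, "rx": 0, "ry": 0, "rz": -0.148}, {"x": 0, "y": 0, "z": 10, "rx": 0, "ry": 0, "rz": -0.148}, {"x": 0, "y": 0, "z": 10, "rx": 0, "ry": 0, "rz": -0.148}, {"x": 0, "y": 0, "z": 10, "rx": 0, "ry": 0, "rz": -0.148}, {"x": 0, "y": 0, "z": 10, "rx": 0, "ry": 0, "rz": -0.148}, {"x": 0, "y": 0, "z": 10, "rx": 0, "ry": 0, "rz": -0.148}, {"x": 0, "y": 0, "z": 10, "rx": 0, "ry": 0, "rz": -0.148}]'

```text
time_s: 12.8
ee_pos: [582.5, -85.9, 156.9]
ee_rot: [180.0, 0.0, 122.4]
force: [0.9, 0.5, -1.5]
gripper_width: 36.3
gripper_force: 0.0
```

Call:
move_arm --plan '[{"x": 0, "y": 0, "z": 7, "rx": 0, "ry": 0, "rz": -0.148}, {"x": 0, "y": 0, "z": 7, "rx": 0, "ry": 0, "rz": -0.148}, {"x": 0, "y": 0, "z": 7, "rx": 0, "ry": 0, "rz": -0.148}, {"x": 0, "y": 0, "z": 7, "rx": 0, "ry": 0, "rz": -0.148}, {"x": 0, "y": 0, "z": 7, "rx": 0, "ry": 0, "rz": -0.148}, {"x": 0, "y": 0, "z": 7, "rx": 0, "ry": 0, "rz": -0.148}, {"x": 0, "y": 0, "z": 7, "rx": 0, "ry": 0, "rz": -0.148}, {"x": 0, "y": 0, "z": 0, "rx": 0, "ry": 0, "rz": -0.049}, {"x": 0, "y": 0, "z": 0, "rx": 0, "ry": 0, "rz": 0}]'

```text
time_s: 13.7
ee_pos: [582.4, -85.9, 108.1]
ee_rot: [180.0, -0.0, -175.8]
force: [-0.0, 0.1, 0.6]
gripper_width: 36.7
gripper_force: 0.0
```

```bash
python3 tip.py; python3 - <<'E'
from h import *
print(state()['qpos'].round(1),state()['force'])
E
```

```text
[582.4 -85.9 108.1] 36.72155295791177 [ 180.    -0.  -175.8]
side 370
[ 0  0  0  0  0 19 32 33 73 48 30 23 13 13 12 31]
x [561.9 574.4 592.7] y [-113.  -103.   -52.3] zmin [32.6 32.6 33.1 34.  34.2 34.6 35.3 35.8]
top 89
[49 12  8  1  0  0  0  1  0  2  1  0  0  0  0 12]
x [560.7 568.3 585.3] y [-111.5  -94.8  -71. ] zmin [-20.  -20.  -19.9 -19.7 -19.6 -18.9 -18.9 -18.9]
[  -9.5   22.5   94.    -0.    63.5 -103.7] [ 0.39368942  0.01271299 -0.23393558]
```

Tip offset confirmed at about +34 mm. I'll descend on the dial bar, pinch it, and turn 3 clicks clockwise.

Call:
move_arm --plan '[{"x": 0, "y": 0, "z": 14, "rx": 0, "ry": 0, "rz": 0}, {"x": 0, "y": 0, "z": 14, "rx": 0, "ry": 0, "rz": 0}, {"x": 0, "y": 0, "z": 9, "rx": 0, "ry": 0, "rz": 0}, {"x": 0, "y": 0, "z": 5, "rx": 0, "ry": 0, "rz": 0}, {"x": 0, "y": 0, "z": 0, "rx": 0, "ry": 0, "rz": 0}]'

```text
time_s: 14.3
ee_pos: [582.2, -85.9, 65.8]
ee_rot: [180.0, -0.1, -175.8]
force: [-0.0, -0.6, -0.5]
gripper_width: 36.6
gripper_force: 0.0
```

Call:
move_arm --plan '[{"x": 0, "y": 0, "z": 0, "rx": 0, "ry": 0, "rz": 0}, {"x": 0, "y": 0, "z": 0, "rx": 0, "ry": 0, "rz": 0}, {"x": 0, "y": 0, "z": 0, "rx": 0, "ry": 0, "rz": 0}, {"x": 0, "y": 0, "z": 0, "rx": 0, "ry": 0, "rz": 0}, {"x": 0, "y": 0, "z": 0, "rx": 0, "ry": 0, "rz": 0}]' --grip 0 --squeeze 20

```text
time_s: 14.8
ee_pos: [582.8, -86.1, 66.8]
ee_rot: [-180.0, 0.1, -175.8]
force: [-0.7, -0.5, 1.7]
gripper_width: 11.6
gripper_force: 20.0
```

Bar gripped (11.6 mm). Turning clockwise.

Call:
move_arm --plan '[{"x": 0, "y": 0, "z": 0, "rx": 0, "ry": 0, "rz": 0.13}, {"x": 0, "y": 0, "z": 0, "rx": 0, "ry": 0, "rz": 0.13}, {"x": 0, "y": 0, "z": 0, "rx": 0, "ry": 0, "rz": 0.13}, {"x": 0, "y": 0, "z": 0, "rx": 0, "ry": 0, "rz": 0.13}, {"x": 0, "y": 0, "z": 0, "rx": 0, "ry": 0, "rz": 0.13}, {"x": 0, "y": 0, "z": 0, "rx": 0, "ry": 0, "rz": 0.13}, {"x": 0, "y": 0, "z": 0, "rx": 0, "ry": 0, "rz": 0.13}, {"x": 0, "y": 0, "z": 0, "rx": 0, "ry": 0, "rz": 0.13}, {"x": 0, "y": 0, "z": 0, "rx": 0, "ry": 0, "rz": 0.13}, {"x": 0, "y": 0, "z": 0, "rx": 0, "ry": 0, "rz": 0.13}]'

```text
time_s: 15.8
ee_pos: [583.3, -85.2, 66.8]
ee_rot: [179.9, -0.0, 109.4]
force: [1.0, 1.1, 2.4]
gripper_width: 11.9
gripper_force: 20.0
```

Call:
move_arm --plan '[{"x": 0, "y": 0, "z": 0, "rx": 0, "ry": 0, "rz": 0.13}, {"x": 0, "y": 0, "z": 0, "rx": 0, "ry": 0, "rz": 0.13}, {"x": 0, "y": 0, "z": 0, "rx": 0, "ry": 0, "rz": 0.13}, {"x": 0, "y": 0, "z": 0, "rx": 0, "ry": 0, "rz": 0.13}, {"x": 0, "y": 0, "z": 0, "rx": 0, "ry": 0, "rz": 0.1}, {"x": 0, "y": 0, "z": 0, "rx": 0, "ry": 0, "rz": 0}, {"x": 0, "y": 0, "z": 0, "rx": 0, "ry": 0, "rz": 0}]'

```text
time_s: 16.5
ee_pos: [583.3, -85.6, 66.8]
ee_rot: [179.9, -0.1, 74.4]
force: [1.0, 2.2, 2.4]
gripper_width: 12.1
gripper_force: 20.0
```

Call:
move_arm --plan '[{"x": 0, "y": 0, "z": 0, "rx": 0, "ry": 0, "rz": 0}, {"x": 0, "y": 0, "z": 0, "rx": 0, "ry": 0, "rz": 0}, {"x": 0, "y": 0, "z": 0, "rx": 0, "ry": 0, "rz": 0}, {"x": 0, "y": 0, "z": 0, "rx": 0, "ry": 0, "rz": 0}, {"x": 0, "y": 0, "z": -20, "rx": 0, "ry": 0, "rz": 0}, {"x": 0, "y": 0, "z": -30, "rx": 0, "ry": 0, "rz": 0}, {"x": 0, "y": 0, "z": -40, "rx": 0, "ry": 0, "rz": 0}, {"x": 0, "y": 0, "z": -50, "rx": 0, "ry": 0, "rz": 0}]' --grip 0.5

```text
time_s: 17.3
ee_pos: [581.0, -85.9, 206.0]
ee_rot: [-179.7, 0.0, 74.3]
force: [0.8, -0.1, -0.4]
gripper_width: 45.8
gripper_force: 0.0
```

Call:
move_arm --plan '[{"x": 0, "y": 50, "z": 0, "rx": 0, "ry": 0, "rz": 0}, {"x": 0, "y": 50, "z": 0, "rx": 0, "ry": 0, "rz": 0}, {"x": 0, "y": 50, "z": 0, "rx": 0, "ry": 0, "rz": 0}, {"x": 0, "y": 0, "z": 0, "rx": 0, "ry": 0, "rz": 0}]' --grip 1

```text
time_s: 17.7
ee_pos: [731.2, -128.5, 201.2]
ee_rot: [-179.9, 0.0, 74.2]
force: [-0.7, -0.2, -1.6]
gripper_width: 74.9
gripper_force: 0.0
```

Call:
move_arm --plan '[{"x": -36, "y": -25, "z": 0, "rx": 0, "ry": 0, "rz": 0}, {"x": -36, "y": -25, "z": 0, "rx": 0, "ry": 0, "rz": 0}, {"x": -36, "y": -25, "z": 0, "rx": 0, "ry": 0, "rz": 0}, {"x": -36, "y": -25, "z": 0, "rx": 0, "ry": 0, "rz": 0}, {"x": -36, "y": -25, "z": 0, "rx": 0, "ry": 0, "rz": 0}, {"x": 0, "y": 0, "z": 0, "rx": 0, "ry": 0, "rz": -0.148}, {"x": 0, "y": 0, "z": 0, "rx": 0, "ry": 0, "rz": -0.148}, {"x": 0, "y": 0, "z": 0, "rx": 0, "ry": 0, "rz": -0.148}, {"x": 0, "y": 0, "z": 0, "rx": 0, "ry": 0, "rz": -0.148}, {"x": 0, "y": 0, "z": 0, "rx": 0, "ry": 0, "rz": -0.148}]'

```text
time_s: 18.7
ee_pos: [556.7, -265.7, 206.3]
ee_rot: [-180.0, -0.0, 117.0]
force: [1.1, 0.6, -0.1]
gripper_width: 91.3
gripper_force: 0.0
```

Call:
move_arm --plan '[{"x": 0, "y": 0, "z": 0, "rx": 0, "ry": 0, "rz": -0.148}, {"x": 0, "y": 0, "z": 0, "rx": 0, "ry": 0, "rz": -0.148}, {"x": 0, "y": 0, "z": 0, "rx": 0, "ry": 0, "rz": -0.148}, {"x": 0, "y": 0, "z": 0, "rx": 0, "ry": 0, "rz": -0.148}, {"x": 0, "y": 0, "z": 0, "rx": 0, "ry": 0, "rz": -0.148}, {"x": 0, "y": 0, "z": 0, "rx": 0, "ry": 0, "rz": -0.148}, {"x": 0, "y": 0, "z": 0, "rx": 0, "ry": 0, "rz": -0.148}, {"x": 0, "y": 0, "z": 0, "rx": 0, "ry": 0, "rz": -0.14}, {"x": 0, "y": 0, "z": 0, "rx": 0, "ry": 0, "rz": 0}]'

```text
time_s: 19.6
ee_pos: [556.9, -265.6, 206.3]
ee_rot: [180.0, -0.0, -176.0]
force: [0.8, 0.0, 0.1]
gripper_width: 91.3
gripper_force: 0.0
```

```bash
python3 - <<'E'
from lk import *
f=grab_frame('top'); g=grab_frame('side'); s=state(); print(s['time_s'],s['ee_pos'],s['ee_rot'],s['qpos'])
c=np.array([581.4,-83.8]); r=[body(x,c)[:3] for x in (f,grab_frame('top'))]; print(r)
L=r[0][0]
im=rect(f,L,110,35,10); G=im.astype(float); br=G.min(2)
V,U=np.mgrid[0:700,0:700]; X=35-V/10; Y=35-U/10; rad=np.hypot(X,Y)
sat=G.max(2)-G.min(2)
m=(rad<17)&(br>95)&(sat<60); print('white',m.sum())
if m.sum(): 
    x,y=X[m].mean(),Y[m].mean(); print('pointer dir from above cw deg rel world x:',-np.degrees(np.arctan2(y,x)),np.hypot(x,y))
for n in ('dial_pointer','code_stop','dial_grip','cover_grip'): print(n,landmark_of('top',n)[:1],landmark_of('side',n)[:1])
A=cv2.resize(im,(400,400)); B=cv2.resize(g['img'][150:290,230:370],(400,400))
cv2.imwrite('pics/fin.png',np.hstack([A,B])[:,:,::-1])
E
```

```text
19.7 [ 557.15 -265.74  206.37] [ 180.     -0.02 -176.14] [ -26.56   21.38   81.17   -0.01   77.46 -120.42]
[(array([581.22, -84.47]), array([55.03, 59.62]), 1.2636727094650269), (array([581.15, -84.51]), array([55.13, 59.58]), 1.6723943948745728)]
white 10662
pointer dir from above cw deg rel world x: 99.9523348983479 8.703147656039146
dial_pointer [{'point': [386.0, 224.5], 'p': 0.51}] []
code_stop [{'point': [387.2, 228.1], 'p': 0.6}] []
dial_grip [{'point': [378.0, 223.6], 'p': 0.59}] []
cover_grip [{'point': [290.9, 219.4], 'p': 0.58}] [{'point': [284.8, 225.5], 'p': 0.82}]
```

View pics/fin.png

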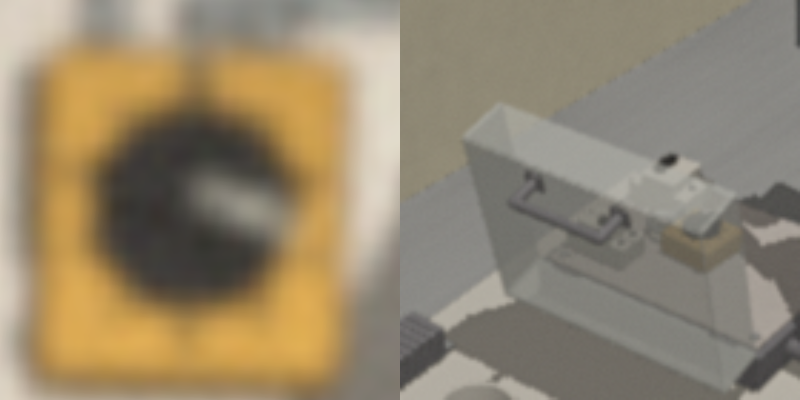

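The dial pointer now runs toward (290,225) in the left view, about 110° clockwise from the index: the third tick. The cover stands past upright with the handle at about (570,215) in the right view. Now I'll grasp the lock body.

Call:
move_arm --plan '[{"x": -9, "y": 44, "z": 0, "rx": 0, "ry": 0, "rz": 0}, {"x": -9, "y": 44, "z": 0, "rx": 0, "ry": 0, "rz": 0}, {"x": -9, "y": 44, "z": 0, "rx": 0, "ry": 0, "rz": 0}, {"x": -8.5, "y": 44.5, "z": 0, "rx": 0, "ry": 0, "rz": 0}, {"x": 0, "y": 0, "z": 30, "rx": 0, "ry": 0, "rz": 0}, {"x": 0, "y": 0, "z": 30, "rx": 0, "ry": 0, "rz": 0}, {"x": 0, "y": 0, "z": 30, "rx": 0, "ry": 0, "rz": 0}, {"x": 0, "y": 0, "z": 30, "rx": 0, "ry": 0, "rz": 0}, {"x": 0, "y": 0, "z": 20, "rx": 0, "ry": 0, "rz": 0}, {"x": 0, "y": 0, "z": 10, "rx": 0, "ry": 0, "rz": 0}]'

```text
time_s: 21.15
ee_pos: [579.5, -87.2, 54.3]
ee_rot: [180.0, -0.2, -176.0]
force: [1.0, -0.4, 0.3]
gripper_width: 91.1
gripper_force: 0.0
```

Call:
move_arm --plan '[{"x": 0, "y": 0, "z": 10, "rx": 0, "ry": 0, "rz": 0}, {"x": 0, "y": 0, "z": 6, "rx": 0, "ry": 0, "rz": 0}, {"x": 0, "y": 0, "z": 4, "rx": 0, "ry": 0, "rz": 0}, {"x": 0, "y": 0, "z": 0, "rx": 0, "ry": 0, "rz": 0}, {"x": 0, "y": 0, "z": 0, "rx": 0, "ry": 0, "rz": 0}]'

```text
time_s: 21.65
ee_pos: [581.2, -87.5, 37.0]
ee_rot: [-180.0, 0.1, -176.0]
force: [-0.1, 0.4, -0.2]
gripper_width: 91.1
gripper_force: 0.0
```

Call:
move_arm --plan '[{"x": 0, "y": 0, "z": 0, "rx": 0, "ry": 0, "rz": 0}, {"x": 0, "y": 0, "z": 0, "rx": 0, "ry": 0, "rz": 0}, {"x": 0, "y": 0, "z": 0, "rx": 0, "ry": 0, "rz": 0}, {"x": 0, "y": 0, "z": 0, "rx": 0, "ry": 0, "rz": 0}, {"x": 0, "y": 0, "z": 0, "rx": 0, "ry": 0, "rz": 0}, {"x": 0, "y": 0, "z": 0, "rx": 0, "ry": 0, "rz": 0}]' --grip 0 --squeeze 25

```text
time_s: 22.25
ee_pos: [580.5, -87.0, 36.4]
ee_rot: [180.0, -0.0, -176.0]
force: [0.1, 1.9, 1.4]
gripper_width: 57.6
gripper_force: 24.1
```

```bash
python3 - <<'E'
from h import *
s=state();print(s['time_s'],s['ee_pos'],s['ee_rot'],s['force'],s['gripper_width'],s['gripper_force'])
E
```

```text
22.25 [580.4831203  -86.97492821  36.4158585 ] [ 1.79960382e+02 -2.38653243e-02 -1.75987290e+02] [0.07042885 1.88994572 1.37468427] 57.552061721420564 24.056060848524794
```

Body gripped (57.6 mm, 24 N). Pulling back along tool +x.

Call:
move_arm --plan '[{"x": 4, "y": 0, "z": 0, "rx": 0, "ry": 0, "rz": 0}, {"x": 4, "y": 0, "z": 0, "rx": 0, "ry": 0, "rz": 0}, {"x": 4, "y": 0, "z": 0, "rx": 0, "ry": 0, "rz": 0}, {"x": 4, "y": 0, "z": 0, "rx": 0, "ry": 0, "rz": 0}, {"x": 4, "y": 0, "z": 0, "rx": 0, "ry": 0, "rz": 0}, {"x": 4, "y": 0, "z": 0, "rx": 0, "ry": 0, "rz": 0}, {"x": 0, "y": 0, "z": 0, "rx": 0, "ry": 0, "rz": 0}]' --squeeze 40

```text
time_s: 22.95
ee_pos: [556.8, -89.3, 36.5]
ee_rot: [-180.0, 0.1, -176.0]
force: [3.7, 1.2, -2.0]
gripper_width: 57.3
gripper_force: 38.5
```

Call:
move_arm --plan '[{"x": 4, "y": 0, "z": 0, "rx": 0, "ry": 0, "rz": 0}, {"x": 4, "y": 0, "z": 0, "rx": 0, "ry": 0, "rz": 0}, {"x": 2, "y": 0, "z": 0, "rx": 0, "ry": 0, "rz": 0}, {"x": 0, "y": 0, "z": 0, "rx": 0, "ry": 0, "rz": 0}, {"x": 0, "y": 0, "z": 0, "rx": 0, "ry": 0, "rz": 0}]'

```text
time_s: 23.45
ee_pos: [547.1, -89.4, 36.5]
ee_rot: [180.0, 0.1, -176.0]
force: [4.1, 3.2, -0.4]
gripper_width: 57.3
gripper_force: 38.3
```

Call:
move_arm --plan '[{"x": 2, "y": 0, "z": 0, "rx": 0, "ry": 0, "rz": 0}, {"x": 0, "y": 0, "z": 0, "rx": 0, "ry": 0, "rz": 0}, {"x": 0, "y": 0, "z": 0, "rx": 0, "ry": 0, "rz": 0}]'

```text
time_s: 23.75
ee_pos: [545.4, -89.5, 36.5]
ee_rot: [180.0, 0.1, -176.0]
force: [5.5, 3.5, -1.9]
gripper_width: 57.5
gripper_force: 38.3
```

Call:
move_arm --plan '[{"x": 2, "y": 0, "z": 0, "rx": 0, "ry": 0, "rz": 0}, {"x": 0, "y": 0, "z": 0, "rx": 0, "ry": 0, "rz": 0}, {"x": 0, "y": 0, "z": 0, "rx": 0, "ry": 0, "rz": 0}]'

```text
time_s: 24.05
ee_pos: [543.4, -89.6, 36.5]
ee_rot: [180.0, 0.1, -176.0]
force: [4.6, 3.9, -1.4]
gripper_width: 56.7
gripper_force: 38.3
```

```bash
python3 - <<'E'
from lk import *
s=state();print(s['time_s'],s['ee_pos'],s['force'],s['gripper_width'])
f=grab_frame('top')
for n in ('lock','bracket_window','dial_grip'): print(n,[(d['point'],d['p'],at_z(f,d['point'],78)) for d in landmark_of('top',n)[:2]])
E
```

```text
24.05 [543.36 -89.58  36.45] [ 4.64  3.95 -1.38] 56.741213015191946
lock []
bracket_window []
dial_grip [([395.1, 193.3], 0.39, array([ 670.45, -138.83,   78.  ]))]
```

Call:
move_arm --plan '[{"x": 2, "y": 0, "z": 0, "rx": 0, "ry": 0, "rz": 0}, {"x": 2, "y": 0, "z": 0, "rx": 0, "ry": 0, "rz": 0}, {"x": 0, "y": 0, "z": 0, "rx": 0, "ry": 0, "rz": 0}, {"x": 0, "y": 0, "z": 0, "rx": 0, "ry": 0, "rz": 0}]'

```text
time_s: 24.65
ee_pos: [542.1, -90.8, 36.7]
ee_rot: [-179.9, 0.4, -176.0]
force: [8.8, 1.9, -5.6]
gripper_width: 56.9
gripper_force: 38.9
```

The force rise shows the shackle is at its stop after about 38 mm. Now I'll go forward about 38 mm to bring the gap over the bracket, watching the forces.

Call:
move_arm --plan '[{"x": -3, "y": 1.5, "z": 0, "rx": 0, "ry": 0, "rz": 0}, {"x": -4, "y": 0, "z": 0, "rx": 0, "ry": 0, "rz": 0}, {"x": -4, "y": 0, "z": 0, "rx": 0, "ry": 0, "rz": 0}, {"x": 0, "y": 0, "z": 0, "rx": 0, "ry": 0, "rz": 0}, {"x": 0, "y": 0, "z": 0, "rx": 0, "ry": 0, "rz": 0}]'

```text
time_s: 25.15
ee_pos: [546.5, -88.5, 36.4]
ee_rot: [-180.0, -0.4, -176.0]
force: [-4.2, -1.4, 5.6]
gripper_width: 56.6
gripper_force: 39.0
```

Call:
move_arm --plan '[{"x": -4, "y": 0, "z": 0, "rx": 0, "ry": 0, "rz": 0}, {"x": -4, "y": 0, "z": 0, "rx": 0, "ry": 0, "rz": 0}, {"x": -4, "y": 0, "z": 0, "rx": 0, "ry": 0, "rz": 0}, {"x": 0, "y": 0, "z": 0, "rx": 0, "ry": 0, "rz": 0}]'

```text
time_s: 25.55
ee_pos: [558.5, -87.3, 36.4]
ee_rot: [180.0, -0.4, -176.0]
force: [-5.2, 0.1, 6.0]
gripper_width: 56.7
gripper_force: 39.0
```

Call:
move_arm --plan '[{"x": 0, "y": 0, "z": -1.5, "rx": 0, "ry": 0, "rz": 0}, {"x": 0, "y": 0, "z": -1.5, "rx": 0, "ry": 0, "rz": 0}, {"x": 0, "y": 0, "z": 0, "rx": 0, "ry": 0, "rz": 0}, {"x": 0, "y": 0, "z": 0, "rx": 0, "ry": 0, "rz": 0}]'

```text
time_s: 25.95
ee_pos: [561.1, -87.2, 38.9]
ee_rot: [180.0, -0.1, -176.0]
force: [0.1, -0.1, -2.8]
gripper_width: 56.6
gripper_force: 39.0
```

```bash
python3 - <<'E'
from lk import *
from tip import cloud
s=state();print(s['time_s'],s['ee_pos'],s['ee_rot'],s['force'],s['torque'])
f=grab_frame('top'); e=s['ee_pos']
# how far shackle bend shows: dump grey profile along shackle legs in orthophoto z=78
np.set_printoptions(linewidth=220)
im=rect(f,np.array([605,-84]),78,60,1).astype(int)   # row0=x665, col0 = y -24
for r in range(20,90,4): print(665-r,[int(v) for v in im[r,30:96:4].mean(-1)])
E
```

```text
25.95 [561.1 -87.2  38.9] [ 180.    -0.1 -176. ] [ 0.1 -0.1 -2.8] [ 0.1 -0.1 -0. ]
645 [81, 99, 94, 80, 94, 97, 100, 128, 141, 140, 144, 143, 141, 139, 140, 137, 140]
641 [84, 102, 92, 82, 100, 97, 106, 130, 140, 138, 138, 142, 142, 141, 143, 141, 144]
637 [82, 102, 93, 82, 98, 97, 108, 126, 131, 132, 133, 137, 137, 137, 140, 140, 141]
633 [89, 101, 91, 89, 101, 96, 108, 122, 127, 127, 129, 128, 129, 132, 133, 133, 134]
629 [91, 100, 84, 86, 103, 97, 104, 120, 120, 122, 122, 127, 125, 125, 126, 127, 128]
625 [94, 99, 83, 92, 102, 103, 112, 117, 117, 119, 117, 119, 120, 119, 120, 123, 124]
621 [99, 95, 79, 91, 101, 101, 107, 117, 116, 115, 115, 116, 118, 118, 118, 119, 117]
617 [99, 96, 80, 95, 100, 101, 107, 108, 108, 113, 113, 114, 112, 114, 114, 113, 116]
613 [97, 92, 83, 100, 101, 99, 104, 109, 108, 108, 110, 109, 110, 112, 113, 112, 111]
609 [103, 91, 84, 102, 99, 99, 103, 100, 106, 105, 107, 104, 108, 105, 108, 109, 108]
605 [101, 87, 86, 100, 99, 94, 97, 97, 99, 99, 98, 101, 103, 101, 105, 105, 106]
601 [98, 81, 84, 102, 96, 87, 92, 93, 94, 96, 94, 98, 98, 100, 99, 101, 101]
597 [99, 80, 89, 101, 90, 84, 83, 84, 84, 89, 89, 91, 93, 94, 90, 95, 97]
593 [99, 79, 95, 99, 84, 71, 73, 73, 77, 78, 82, 80, 84, 83, 84, 86, 88]
589 [94, 82, 98, 96, 78, 66, 63, 67, 67, 69, 76, 73, 80, 75, 77, 80, 82]
585 [93, 81, 101, 94, 70, 72, 66, 61, 60, 67, 77, 83, 85, 89, 83, 75, 78]
581 [89, 80, 101, 93, 62, 71, 75, 65, 60, 61, 71, 77, 88, 99, 94, 94, 91]
577 [83, 84, 100, 91, 56, 56, 73, 76, 68, 63, 64, 67, 69, 77, 81, 84, 88]
```

The resistance was only plate friction: after lifting 2.5 mm the forces are about zero apart from the lock's weight. Continuing forward.

Call:
move_arm --plan '[{"x": -4, "y": 0, "z": 0, "rx": 0, "ry": 0, "rz": 0}, {"x": -4, "y": 0, "z": 0, "rx": 0, "ry": 0, "rz": 0}, {"x": 0, "y": 0, "z": 0, "rx": 0, "ry": 0, "rz": 0}, {"x": 0, "y": 0, "z": 0, "rx": 0, "ry": 0, "rz": 0}]'

```text
time_s: 26.4
ee_pos: [569.7, -86.6, 39.2]
ee_rot: [-180.0, -0.0, -176.0]
force: [-0.3, -0.5, -4.0]
gripper_width: 57.0
gripper_force: 39.0
```

Call:
move_arm --plan '[{"x": -4, "y": 0, "z": 0, "rx": 0, "ry": 0, "rz": 0}, {"x": -4, "y": 0, "z": 0, "rx": 0, "ry": 0, "rz": 0}, {"x": -3, "y": 0, "z": 0, "rx": 0, "ry": 0, "rz": 0}, {"x": 0, "y": 0, "z": 0, "rx": 0, "ry": 0, "rz": 0}, {"x": 0, "y": 0, "z": 0, "rx": 0, "ry": 0, "rz": 0}]'

```text
time_s: 26.9
ee_pos: [580.5, -85.9, 39.3]
ee_rot: [-180.0, -0.0, -176.0]
force: [-0.7, 0.8, -3.2]
gripper_width: 56.5
gripper_force: 39.0
```

No contact force and the gap is over the bracket. Lifting gently.

Call:
move_arm --plan '[{"x": 0, "y": 0, "z": -2, "rx": 0, "ry": 0, "rz": 0}, {"x": 0, "y": 0, "z": -2, "rx": 0, "ry": 0, "rz": 0}, {"x": 0, "y": 0, "z": -2, "rx": 0, "ry": 0, "rz": 0}, {"x": 0, "y": 0, "z": -2, "rx": 0, "ry": 0, "rz": 0}, {"x": 0, "y": 0, "z": 0, "rx": 0, "ry": 0, "rz": 0}]'

```text
time_s: 27.4
ee_pos: [580.9, -86.0, 47.8]
ee_rot: [-180.0, 0.1, -176.0]
force: [0.2, 0.8, -3.9]
gripper_width: 56.7
gripper_force: 39.0
```

Call:
move_arm --plan '[{"x": 0, "y": 0, "z": -2, "rx": 0, "ry": 0, "rz": 0}, {"x": 0, "y": 0, "z": -2, "rx": 0, "ry": 0, "rz": 0}, {"x": 0, "y": 0, "z": -2, "rx": 0, "ry": 0, "rz": 0}, {"x": 0, "y": 0, "z": 0, "rx": 0, "ry": 0, "rz": 0}]'

```text
time_s: 27.8
ee_pos: [580.9, -86.0, 53.7]
ee_rot: [-180.0, 0.0, -176.0]
force: [-0.2, -0.7, -3.7]
gripper_width: 57.0
gripper_force: 39.0
```

Free of the bracket. Raising to about 210 mm.

Call:
move_arm --plan '[{"x": 0, "y": 0, "z": -12, "rx": 0, "ry": 0, "rz": 0}, {"x": 0, "y": 0, "z": -15, "rx": 0, "ry": 0, "rz": 0}, {"x": 0, "y": 0, "z": -20, "rx": 0, "ry": 0, "rz": 0}, {"x": 0, "y": 0, "z": -20, "rx": 0, "ry": 0, "rz": 0}, {"x": 0, "y": 0, "z": -20, "rx": 0, "ry": 0, "rz": 0}, {"x": 0, "y": 0, "z": -20, "rx": 0, "ry": 0, "rz": 0}, {"x": 0, "y": 0, "z": -15, "rx": 0, "ry": 0, "rz": 0}, {"x": 0, "y": 0, "z": -8, "rx": 0, "ry": 0, "rz": 0}, {"x": 0, "y": 0, "z": 0, "rx": 0, "ry": 0, "rz": 0}, {"x": 0, "y": 0, "z": 0, "rx": 0, "ry": 0, "rz": 0}]'

```text
time_s: 28.8
ee_pos: [580.1, -85.8, 182.9]
ee_rot: [180.0, -0.1, -176.0]
force: [0.2, 0.6, -5.8]
gripper_width: 56.7
gripper_force: 39.0
```

```bash
python3 - <<'E'
from h import *
from tip import cloud
np.set_printoptions(precision=1,suppress=True)
F={c:grab_frame(c) for c in('top','side')}; s=state(); print(s['time_s'],s['ee_pos'],s['force'],s['gripper_width'],s['gripper_force'])
for n in ('cover_grip','cover_hinge','lock'):
    L={c:landmark_of(c,n)[:1] for c in F}
    if all(L.values()): print(n,two(F['top'],L['top'][0]['point'],F['side'],L['side'][0]['point']),[L[c][0]['p'] for c in L])
    else: print(n,L)
P=cloud(F['side']); e=s['ee_pos']
m=(abs(P[:,1]-e[1]-3)<40)&(abs(P[:,0]-e[0])<110)&(P[:,2]>190)&(P[:,2]<245); Q=P[m]
print('lock pts',len(Q),np.percentile(Q,[1,50,99],axis=0), 'x rel max',np.sort(Q[:,0]-e[0])[-8:])
# cover bar depth
P2=P[(abs(P[:,0]-565)<45)&(P[:,1]>100)&(P[:,1]<170)&(P[:,2]>210)&(P[:,2]<250)]; print('bar',len(P2),np.median(P2,0))
E
```

```text
28.9 [579.9 -85.8 182.3] [ 0.1 -0.3 -4.7] 56.78995546234494 38.97871971130371
cover_grip (array([564.4, 141.1, 215.7]), np.float64(9.97430525959114)) [0.67, 0.7]
cover_hinge (array([569.6,  18.4,  74.2]), np.float64(6.198726735354025)) [0.7, 0.83]
lock (array([597.5, -92.9, 194.7]), np.float64(1.141428720879137)) [0.48, 0.9]
lock pts 450 [[ 550.2 -118.1  212.5]
 [ 566.6  -71.5  230.6]
 [ 661.3  -43.9  243.9]] x rel max [79.8 80.  80.4 82.5 83.  83.3 83.8 86.4]
bar 570 [568.9 113.  231.2]
```

The shackle reaches about 83 mm from the grip point (65 mm if it were shut), so it is fully open. The underside is at about 211 mm, and the cover bar is at the expected height. Handing in.

```bash
python3 -c "
from workcell import *
print(job_done())"
```

```text
the job is handed in; nothing more can be done
None
```

I handed the job in at about 29 s. The cover stands at about 102°, the dial is on the third click clockwise, and the open padlock is held still with its underside about 21 cm above the bench; no verdict came back.

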